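# Make up the lettering kit and the gluing kit

## Task

Make up two kits for the afternoon class from the stock set out in a row across the middle of the table. Lettering kit, in the orange tray: the black-and-white marker lying lengthwise on the long black pad and the brown dropper bottle standing on the square black pad; gluing kit, in the green tray: the glue tube lying lengthwise on the big black pad and the purple peg lying lengthwise on the small narrow one. Centre each thing on its pad, within the pad's outline, never lay the bottle over, and leave the yellow pencil where it is.

Things in the scene. Friction and masses are not known exactly. Their poses are not given: they have to be found in the camera images.
- orange_tray: Orange shallow tray for the lettering kit. Fixed; 280 mm long along y, 140 mm wide along x; floor 8 mm above the table, rim 4 mm thick and 14 mm high. Origin at the centre of the underside, z up. Flush black pads mark its places, at x = 0: a long one 34 x 152 mm (x, y) centred at y = -50 mm for the marker, a square one 50 x 50 mm centred at y = +80 mm for the bottle.
- green_tray: Green shallow tray for the gluing kit. Fixed; 280 mm long along y, 140 mm wide along x; floor 8 mm above the table, rim 4 mm thick and 14 mm high. Origin at the centre of the underside, z up. Flush black pads mark its places, at x = 0: a big one 60 x 162 mm (x, y) centred at y = -47 mm for the glue tube, a small narrow one 32 x 90 mm centred at y = +87 mm for the peg.
- marker: White marker pen with black cap, 17 x 135 x 16 mm, loose, light. (The one in the row of stock; a like one far at the back of the table is not meant.) Origin at the centre of its underside, length along y; it lies flat on the table at the start. It may lie either way round.
- ink_bottle: Small brown dropper bottle with black rubber top, loose, standing; 33 mm across and 102 mm high (round body up to 70 mm, narrower neck and 13 mm wide dropper above). Origin at the centre of its underside, z up.
- glue_tube: Dark blue and orange glue tube with blue cap, loose, 42 x 146 x 28 mm, thickest near the cap. Origin at the centre of its underside, length along y; it lies flat on the table at the start. It may lie either way round.
- peg: Purple plastic peg, a short straight channel-shaped bar, loose, 15 x 72 x 12 mm. (The one in the row of stock; a like one far at the back left is not meant.) Origin at the centre of its underside, length along y; it lies flat on the table at the start. It may lie either way round.
- pencil: Yellow clutch pencil in the row of stock, loose, 9 x 149 x 10 mm, not part of any kit; it is to stay where it lies. Origin at the centre of its underside, length along y.
There are look-alikes about, which are no part of the job. Leave any pink or red look-alike of the glue_tube alone.

How it is judged:
At the end, for the whole second after the job is handed in: All four things rest, released, on their own pads: centre within 12 mm of the pad's centre along both tray axes; marker, tube and peg along the tray's long axis within 15 degrees, either way round; bottle upright within 8 degrees. The pencil is within 20 mm of where it lay (x of marker in the frame of orange_tray between -0.012 and 0.012 m and y of marker in the frame of orange_tray between -0.062 and -0.038 m and z of marker in the frame of orange_tray below 0.04 m and angle between the y axis of marker and the y axis of orange_tray, either way round below 0.26 rad and linear speed of each of marker, ink_bottle, glue_tube, peg below 0.02 m/s and contact force between each of marker, ink_bottle, glue_tube, peg and the fingers below 0.05 N and x of ink_bottle in the frame of orange_tray between -0.012 and 0.012 m and y of ink_bottle in the frame of orange_tray between 0.068 and 0.092 m and z of ink_bottle in the frame of orange_tray below 0.014 m and angle between ink_bottle's own z axis and vertical below 0.15 rad and x of glue_tube in the frame of green_tray between -0.012 and 0.012 m and y of glue_tube in the frame of green_tray between -0.059 and -0.035 m and z of each of glue_tube, peg in the frame of green_tray below 0.04 m and angle between the y axis of each of glue_tube, peg and the y axis of green_tray, either way round below 0.26 rad and x of peg in the frame of green_tray between -0.012 and 0.012 m and y of peg in the frame of green_tray between 0.075 and 0.099 m and distance of pencil from where it was at the start of the episode below 0.02 m); the robot touches nothing.
It fails at once if the bottle is laid over (tilted more than 45 degrees) (angle between ink_bottle's own z axis and vertical above 0.785 rad).
It fails at once if the yellow pencil is moved more than 20 mm (distance of pencil from where it was at the start of the episode above 0.02 m).
It also fails if it takes over 115 s, if anything falls off the work surface, if the arm or the gripper's body presses on something with over 40 N, if the wrist force passes 120 N, or if a joint passes its speed limit or range.

## Robot

A 7-joint arm with a two-finger parallel gripper is mounted at the origin on a cart in front of the work surface, level with it; the furniture and walls round the work are solid. World frame = base frame: x ahead of the robot, y to its left, z up, the work surface at z = 0. Lengths are in m, angles in rad, forces in N, time in s.
With the tool pointing down it reaches from about 0.425 to 0.975 m from the base axis. Payload 16.7 kg.
Tool frame: the origin (TCP) lies midway between the tips of the shut fingers; the grasp point (between the pads) lies 19 mm behind it; y points along the fingers, x is the direction in which the jaws open and shut, and the axes are right-handed (so a half turn about y gives the same grasp; the last joint's range is limited). The gripper opens to 85 mm and grips with 20 to 120 N. Pads are 22 mm wide; open, the fingers measure 114 mm over their backs; the gripper's body (76 mm by 85 mm) begins 54 mm behind the grasp point. The pads swing forward as they close: fully open they stand 13 mm farther back than shut.
Start: joints at [-1.468, 0.426, 0.074, 1.606, -0.034, 1.111, -0.067], TCP at [0.169, 0.654, 0.231] pointing down, gripper open.
Joint ranges: [-2.85, 2.85], [-0.5, 2.14], [-1.23, 1.37], [0.21, 2.46], [-1.02, 4.16], [0.16, 2.05], [-2.73, 2.73]. Speed limits (rad/s): [1.89, 1.89, 2.39, 2.39, 3.01, 3.01, 3.01].

## Interface

Orientations are given as a rotation vector (axis times angle).
In Python, from cell import bot gives the robot as it stands.
- The arm moves only by the shell command python3 -m jog 'ROWS' [FORCE]. ROWS is JSON, a list of rows, each an object of numbers: "grip": the closure, from 0 (fully open) to 1 (shut); "dx", "dy", "dz": the shift along the tool's x, y, z in m; "roll": the turn about the tool's y in rad. A call has 1 to 20 rows; each row shifts and turns the pose as measured when the row begins, along the tool's axes as they then stand; what a row does not reach is not made up. A row lasts 1/8 s, in which the tool goes at most 62.5 mm and 10.7 degrees, less where a joint would pass 70% of its speed; a pose out of reach is approached as far as the arm can. A call with a gripper value outside its range is refused whole. The fingers move at their own pace and stop on an object; FORCE is the grip in N (left out, the last holds). Time passes only in rows, so rows that do not move let the fingers close. It gives the time, the measured TCP pose, the force and the opening at its end, in the units of the state.
- bot.get_state(): the state, without advancing time (a new reading comes with each control period).
- bot.grab_frame(name): name is "scene" or "top" or "wrist"; returns a dict with "frame" (480x640x3 uint8, blue, green, red), "vfov" (degrees; the focal length in pixels is half the picture's height over the tangent of half this angle, whatever the lens; pixels are square), "cx", "cy" (the principal point, pixels), "dist_coeffs" ([k1, k2, p1, p2, k3] as OpenCV has them; the pictures are not rectified), "R" (3x3) and "t" (3): a world point X has camera coordinates R X + t. Camera axes: x right, y down, z forward; pixel columns grow to the right and rows downward; lengths in m; the calibration is good to about 2 mm. A picture is of the moment at which its call begins. There is no depth.
- bot.close_job(): hands the job in, once; it reports no verdict.
The state is a dict: "time_s": time; "joint_positions": joint angles; "joint_velocities": joint speeds; "effort": joint torques, N m; "tool_pos": TCP position; "tcp_rot": TCP orientation; "force": force on the tool from outside, world axes, zero at the start; "ft_torque": the same for the moment, N m; "opening": opening from 0.0 (shut) to 1.0 (fully open).
Only numpy, scipy, OpenCV 4.12 (cv2) and the standard library are available. Lean on these libraries where they do the work, as an engineer would, in place of code of your own. Each camera call takes 0.05 s, during which the arm holds its last target. There are 200 camera calls.

## Working session

There is one attempt and no reset: what is moved stays moved. The work goes in short steps, Python scripts to look and compute and a shell command to move; the robot and the scene stay as the last step left them, time stands still between calls to the robot, and variables do not carry over. Pictures are saved under pics/ and viewed, about 12 in all and at most 16, crops included, and the job is handed in when it is done.

```bash
mkdir -p pics; ls; python3 - <<'E'
from cell import bot
import cv2
s=bot.get_state();print({k:s[k] for k in('time_s','tool_pos','tcp_rot','force','opening')})
for n in('scene','top'):
    f=bot.grab_frame(n);cv2.imwrite(f'pics/{n}0.png',f['frame'])
    import numpy as np
    print(n,f['vfov'],f['cx'],f['cy'],f['dist_coeffs'],(-np.array(f['R']).T@f['t']).round(3),np.array(f['R']).round(2).tolist())
E
```

```text
pics
{'time_s': 0.0, 'tool_pos': array([0.16875212, 0.6531192 , 0.23058964]), 'tcp_rot': array([-1.31919191, -1.02027613,  1.02193101]), 'force': array([-0.59196643, -0.87364959, -0.08970257]), 'opening': 1.0031644082794389}
scene 43.25649595657573 315.9304227116021 237.13978401418174 [-0.08221808  0.          0.          0.          0.        ] [-0.114 -0.648  1.223] [[0.79, -0.61, 0.02], [-0.47, -0.63, -0.62], [0.39, 0.48, -0.79]]
top 49.72677305677537 318.7157358468779 238.3622636843441 [0.03007441 0.         0.         0.         0.        ] [0.129 0.083 1.565] [[-0.01, -1.0, 0.0], [-0.98, 0.01, -0.22], [0.22, -0.0, -0.98]]
```

View pics/top0.png

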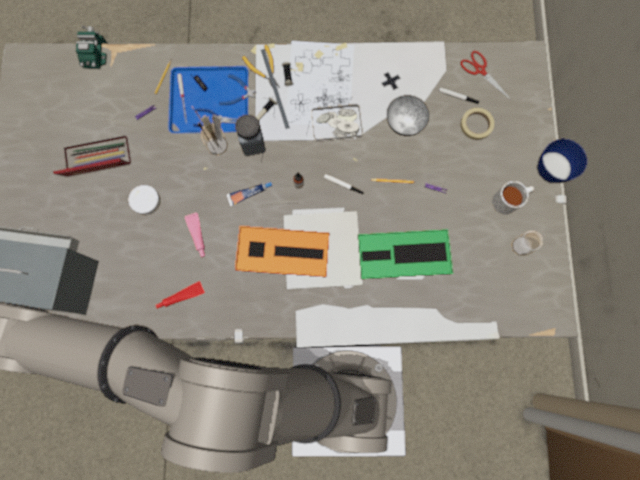

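View pics/scene0.png

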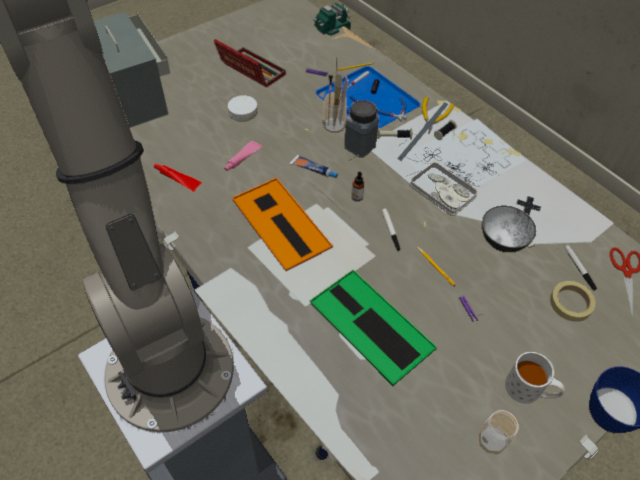

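The top view shows the stock row: glue tube (248,193), bottle (298,180), marker (343,184), pencil (393,181), peg (436,188). The trays are orange (283,252) and green (405,254). Look-alikes:
- **Markers:** (343,184) is in the row; (459,95) is far back, so not meant.
- **Pegs:** (436,188) is in the row; (145,112) is back left, so not meant.
- **Tubes:** blue and orange at (248,193); the pink (195,233) and red (180,295) ones are to be left alone.

Next I measure these and confirm them in a crop.

```bash
cat > h.py <<'E'
import numpy as np, cv2
from cell import bot
from scipy.spatial.transform import Rotation as Ro
def K(f):
    F=240/np.tan(np.radians(f['vfov'])/2); return np.array([[F,0,f['cx']],[0,F,f['cy']],[0,0,1]])
def ray(f,uv,z):
    p=cv2.undistortPoints(np.float64(uv).reshape(-1,1,2),K(f),np.float64(f['dist_coeffs']))[:,0]
    R=np.array(f['R']);c=-R.T@np.array(f['t']); d=np.c_[p,np.ones(len(p))]@R
    return (c+d*((z-c[2])/d[:,2])[:,None])[:,:2]
def proj(f,X):
    return cv2.projectPoints(np.float64(X).reshape(-1,1,3),cv2.Rodrigues(np.array(f['R']))[0],np.float64(f['t']),K(f),np.float64(f['dist_coeffs']))[0][:,0]
def mask(f,lo,hi,roi=None):
    m=cv2.inRange(cv2.cvtColor(f['frame'],cv2.COLOR_BGR2HSV),np.array(lo),np.array(hi))
    if roi is not None:
        x0,y0,x1,y1=roi;q=np.zeros_like(m);q[y0:y1,x0:x1]=m[y0:y1,x0:x1];m=q
    return m
def rect(f,m,z,close=5):
    """biggest blob -> world centre, long-axis angle deg (from +y), sizes mm"""
    m=cv2.morphologyEx(m,cv2.MORPH_CLOSE,np.ones((close,close)))
    c=max(cv2.findContours(m,cv2.RETR_EXTERNAL,cv2.CHAIN_APPROX_NONE)[0],key=cv2.contourArea)
    w=ray(f,c[:,0],z)*1000
    (cx,cy),(a,b),_=r=cv2.minAreaRect(w.astype(np.float32))
    p=cv2.boxPoints(r);e=[p[1]-p[0],p[2]-p[1]];l=max(e,key=np.linalg.norm)
    ang=(np.degrees(np.arctan2(-l[0],l[1]))+90)%180-90
    return np.round([cx,cy],1),round(float(ang),1),np.round([a,b],1),cv2.boundingRect(c)
def tool():
    s=bot.get_state();R=Ro.from_rotvec(s['tcp_rot']).as_matrix()
    return s,R
E
python3 - <<'E'
from h import *
s,R=tool();print(R.round(3).tolist())
f=bot.grab_frame('top')
print('or',rect(f,mask(f,(5,150,100),(20,255,255),(225,215,340,290)),.014))
print('gr',rect(f,mask(f,(50,120,50),(80,255,255),(345,215,465,290)),.014))
def diff(roi,z,lo=None):
    g=cv2.GaussianBlur(f['frame'],(3,3),0).astype(int);x0,y0,x1,y1=roi
    sub=g[y0:y1,x0:x1];bg=np.median(sub.reshape(-1,3),0)
    m=np.zeros((480,640),np.uint8);m[y0:y1,x0:x1]=(np.abs(sub-bg).max(2)>38)*255
    return rect(f,m,z)
for n,roi,z in(('tube',(220,175,278,212),.012),('bottle',(286,165,312,193),.05),('marker',(316,168,370,200),.008),('pencil',(367,172,418,190),.005),('peg',(420,178,452,198),.006)):
    print(n,diff(roi,z))
cv2.imwrite('pics/c.png',cv2.resize(f['frame'][160:285,220:470],None,fx=3.2,fy=3.2,interpolation=cv2.INTER_CUBIC))
cv2.imwrite('pics/w0.png',bot.grab_frame('wrist')['frame'])
E
```

```text
[[0.25, -0.0, -0.968], [0.968, -0.001, 0.25], [-0.001, -1.0, -0.0]]
or (array([435.8, 193. ]), -4.7, array([272.7, 134.8]), (236, 227, 93, 49))
gr (array([ 425.6, -180.9]), 3.0, array([133.9, 270.2]), (359, 230, 93, 48))
tube (array([612.6, 332.5]), 22.8, array([38.3, 68.8]), (227, 189, 22, 17))
bottle (array([650.9, 143.3]), -90.0, array([45.3, 30.7]), (293, 173, 11, 15))
marker (array([651.4,   0.9]), -27.1, array([134.6,  15.1]), (324, 175, 40, 19))
pencil (array([ 663.3, -153.7]), -3.4, array([123.2,   7.3]), (373, 179, 40, 4))
peg (array([ 638.5, -280.5]), -18.6, array([51.2, 12.2]), (425, 184, 17, 7))
```

View pics/c.png

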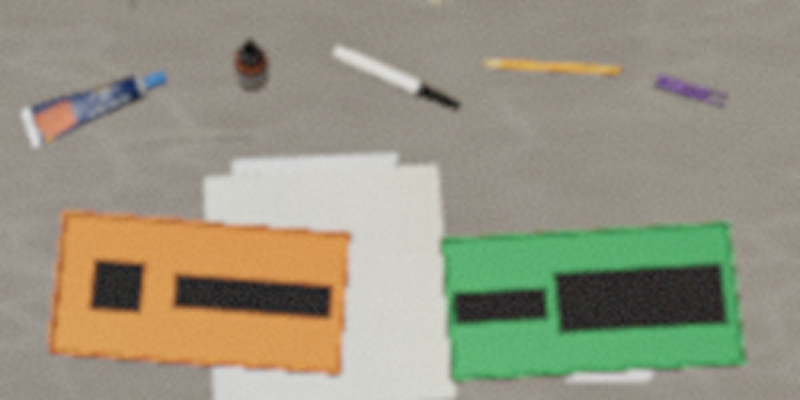

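View pics/w0.png

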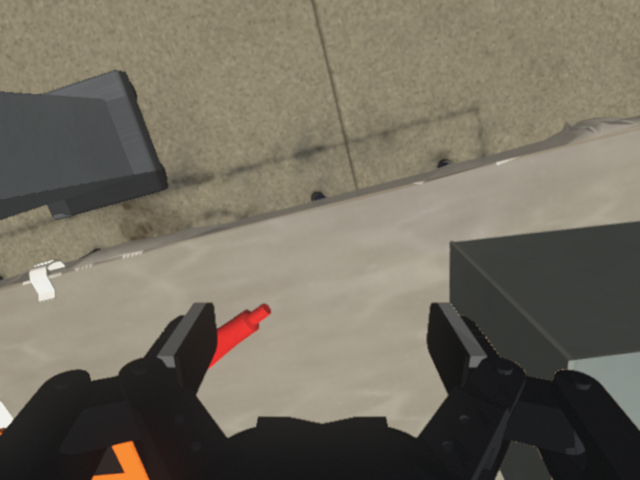

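The crop confirms which things are meant. The tube, bottle, marker, pencil and peg are in the row; the bottle's square pad and the peg's small pad are both at the trays' +y ends. Next are the wrist camera offset and the first move, to above the tube.

```bash
cat >> h.py <<'E'
def plan(x,y,z,jaw=None):
    """world target mm, jaw axis angle deg: prints roll (done first) and then dx,dy,dz in the axes after the roll, mm"""
    s,R=tool();p=np.array(s['tool_pos'])*1000
    cur=np.degrees(np.arctan2(R[1,0],R[0,0]))
    r=0. if jaw is None else -((jaw-cur+90)%180-90)
    R2=R@Ro.from_rotvec([0,np.radians(r),0]).as_matrix()
    print('t %.2f pos'%s['time_s'],p.round(1),'jaw %.1f'%cur,'F',np.round(s['force'],1),'open %.3f'%s['opening'],'| roll %.3f'%np.radians(r),'d',(R2.T@(np.array([x,y,z])-p)).round(1))
E
python3 - <<'E'
from h import *
f=bot.grab_frame('top')
print(ray(f,[[229.4,200.6],[271.6,184]],.012)*1000)
w=bot.grab_frame('wrist');s,R=tool()
Rw=np.array(w['R']);c=-Rw.T@np.array(w['t'])
print('cam in tool mm',(R.T@(c-s['tool_pos'])*1000).round(1),'vfov',w['vfov'],'cam axes in tool',(R.T@Rw.T).round(2).tolist())
plan(612,322,200,20)
E
```

```text
[[597.45121338 358.58771921]
 [651.13901452 227.76315086]]
cam in tool mm [  -1.3 -142.3   76.4] vfov 66.34348928192139 cam axes in tool [[1.0, 0.0, -0.0], [0.0, -0.31, 0.95], [-0.0, -0.95, -0.31]]
t 0.30 pos [168.8 653.4 231.1] jaw 75.5 F [-0.4  0.9  0.2] open 1.002 | roll 0.969 d [ 303.1   31.2 -463. ]
```

```bash
python3 -m jog '[{"roll":0.185},{"roll":0.185},{"roll":0.185},{"roll":0.185},{"roll":0.185},{"dx":0.028,"dz":-0.05,"grip":0},{"dx":0.028,"dz":-0.05},{"dx":0.028,"dz":-0.05},{"dx":0.028,"dz":-0.05},{"dx":0.028,"dz":-0.05},{"dx":0.028,"dz":-0.05},{"dx":0.028,"dz":-0.05},{"dx":0.028,"dz":-0.05},{"dx":0.028,"dz":-0.05},{"dx":0.028,"dz":-0.05}]' 30
python3 - <<'E'
from h import *
plan(624,293,180,22.4)
E
```

```text
t 0.30 pos [168.8 653.4 231.1] jaw 75.5 F [-0.4  0.9  0.2] open 1.002 | roll 0.927 d [ 283.5   51.2 -506.6]$[0]: bad value
```

```bash
python3 -m jog '[{"roll":0.185,"grip":0,"dx":0,"dy":0,"dz":0}]' 30; python3 -m jog --help | head; 
```

```text
time_s: 0.42
tool_pos: [0.1689, 0.6533, 0.231]
tcp_rot: [-1.386, -0.878, 0.879]
force: [0.5, 0.3, 0.3]
opening: 1.004invalid input: not JSON, or not a number
```

```bash
python3 -m jog '[{"roll":0.185,"grip":0.0}]'; python3 -m jog '[{"roll":0.185}]' 30
```

```text
$[0]: bad value
$[0]: bad value
```

Every row needs all five keys.

```bash
python3 -m jog '[{"grip":0,"dx":0,"dy":0,"dz":0,"roll":0.185},{"grip":0,"dx":0,"dy":0,"dz":0,"roll":0.185},{"grip":0,"dx":0,"dy":0,"dz":0,"roll":0.185},{"grip":0,"dx":0,"dy":0,"dz":0,"roll":0.185},{"grip":0,"dx":0.028,"dy":0,"dz":-0.05,"roll":0},{"grip":0,"dx":0.028,"dy":0,"dz":-0.05,"roll":0},{"grip":0,"dx":0.028,"dy":0,"dz":-0.05,"roll":0},{"grip":0,"dx":0.028,"dy":0,"dz":-0.05,"roll":0},{"grip":0,"dx":0.028,"dy":0,"dz":-0.05,"roll":0},{"grip":0,"dx":0.028,"dy":0,"dz":-0.05,"roll":0},{"grip":0,"dx":0.028,"dy":0,"dz":-0.05,"roll":0},{"grip":0,"dx":0.028,"dy":0,"dz":-0.05,"roll":0}]' 30
python3 - <<'E'
from h import *
plan(624,293,180,22.4)
E
```

```text
time_s: 1.92
tool_pos: [0.5296, 0.3587, 0.2303]
tcp_rot: [-1.549, -0.3, 0.301]
force: [0.2, 0.8, -0.0]
opening: 0.999
t 1.93 pos [529.6 358.7 230.3] jaw 21.9 F [ 0.2  0.8 -0. ] open 0.999 | roll -0.008 d [ 62.3  50.1 -96.8]
```

```bash
python3 -m jog '[{"grip":0,"dx":0.031,"dy":0.02,"dz":-0.048,"roll":0},{"grip":0,"dx":0.031,"dy":0.03,"dz":-0.048,"roll":0},{"grip":0,"dx":0,"dy":0,"dz":0,"roll":0}]' 30
python3 - <<'E'
from h import *
plan(624,293,180,22.4)
w=bot.grab_frame('wrist');cv2.imwrite('pics/w1.png',w['frame'])
print(proj(w,[[.624,.293,.012]]))
E
```

```text
time_s: 2.3
tool_pos: [0.6266, 0.2879, 0.1807]
tcp_rot: [-1.55, -0.297, 0.295]
force: [-0.4, 0.3, 0.2]
opening: 1.003
t 2.30 pos [626.6 287.9 180.7] jaw 21.6 F [-0.4  0.3  0.2] open 1.003 | roll -0.014 d [-0.5  0.7  5.7]
[[319.90866614 202.26346216]]
```

View pics/w1.png

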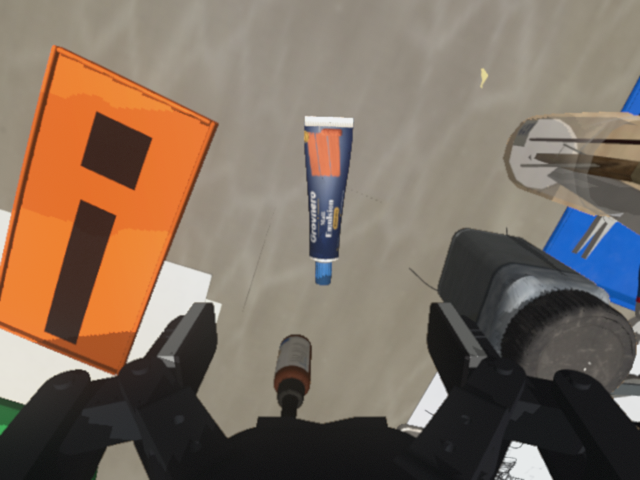

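The tube lies at columns 304–353, rows 117–285, crimp end up (328,117) and cap tip at (323,285). The bottle is at (290,385), and the dark jar to the right is clear of the fingers. The end points go to world coordinates next.

```bash
python3 - <<'E'
from h import *
w=bot.grab_frame('wrist')
a=ray(w,[[328.5,117]],.006)*1000;b=ray(w,[[323,286]],.018)*1000
print(a,b,(a+b)/2,np.linalg.norm(a-b)); d=(a-b)[0];print('ang',np.degrees(np.arctan2(-d[0],d[1])))
# tray from this view
m=mask(w,(5,150,100),(14,255,255),(0,30,230,380));print('or',rect(w,m,.014,15))
k=cv2.inRange(w['frame'],(0,0,0),(70,70,70)); k[:,230:]=0;k[360:]=0
for c in sorted(cv2.findContours(k,cv2.RETR_EXTERNAL,cv2.CHAIN_APPROX_NONE)[0],key=cv2.contourArea)[-3:]:
    q=np.zeros_like(k);cv2.drawContours(q,[c],-1,255,-1);print('pad',rect(w,q,.008,1))
m=(a+b)[0]/2; an=float(np.degrees(np.arctan2(-d[0],d[1]))); plan(m[0],m[1],60,an)
E
```

```text
[[603.47020653 364.02645531]] [[654.16237292 224.90391362]] [[628.81628973 294.46518447]] 148.07017707590217
ang 20.020254150291073
or (array([437.8, 189.8]), -5.1, array([282.3, 145.7]), (0, 49, 218, 328))
pad (array([567. , 122.5]), -11.9, array([78.1, 34.4]), (174, 303, 43, 57))
pad (array([445.7, 269.5]), -4.7, array([47.9, 47.9]), (84, 117, 68, 74))
pad (array([434.9, 139.8]), -4.7, array([149.8,  31.8]), (46, 204, 70, 141))
t 2.40 pos [624.6 292.3 182.7] jaw 21.9 F [-0.6  0.4  0.2] open 0.998 | roll 0.033 d [  4.3 122.7   0.3]
```

```bash
python3 -m jog '[{"grip":0,"dx":0.004,"dy":0.05,"dz":0,"roll":0.033},{"grip":0,"dx":0,"dy":0.05,"dz":0,"roll":0},{"grip":0,"dx":0,"dy":0.04,"dz":0,"roll":0},{"grip":0,"dx":0,"dy":0.02,"dz":0,"roll":0},{"grip":0,"dx":0,"dy":0,"dz":0,"roll":0}]' 30
python3 - <<'E'
from h import *
plan(628.8,294.5,2,20)
E
```

```text
time_s: 3.02
tool_pos: [0.6267, 0.3045, 0.0236]
tcp_rot: [-1.542, -0.287, 0.274]
force: [0.7, 0.2, 0.6]
opening: 1.001
t 3.02 pos [626.7 304.5  23.6] jaw 20.5 F [0.7 0.2 0.6] open 1.001 | roll 0.009 d [ -1.7  21.5 -10.3]
```

```bash
python3 - <<'E'
from h import *
for i in range(4):
    s,R=tool();print(R[:,1].round(3),(np.array(s['tool_pos'])*1000).round(1),np.round(s['joint_positions'],3)); bot.grab_frame('wrist')
plan(628.8,294.5,2,20)
E
```

```text
[ 0.006  0.012 -1.   ] [626.7 304.5  23.6] [-0.78   0.704  0.342  1.713 -0.327  0.77   0.079]
[ 0.008  0.012 -1.   ] [627.3 304.8  24.7] [-0.781  0.703  0.342  1.712 -0.327  0.77   0.079]
[ 0.009  0.013 -1.   ] [627.9 304.6  25.4] [-0.78   0.702  0.343  1.712 -0.327  0.77   0.079]
[ 0.009  0.013 -1.   ] [628.3 304.4  25.8] [-0.78   0.702  0.343  1.712 -0.327  0.77   0.079]
t 3.23 pos [628.4 304.2  25.8] jaw 20.4 F [ 0.1 -0.1  0.2] open 1.001 | roll 0.008 d [-3.3 23.7 -9.4]
```

```bash
python3 -m jog '[{"grip":0,"dx":-0.003,"dy":0,"dz":-0.009,"roll":0.008},{"grip":0,"dx":0,"dy":0.015,"dz":0,"roll":0},{"grip":0,"dx":0,"dy":0.008,"dz":0,"roll":0},{"grip":0,"dx":0,"dy":0,"dz":0,"roll":0}]' 30
python3 - <<'E'
from h import *
plan(628.8,294.5,2,20)
E
```

```text
time_s: 3.72
tool_pos: [0.6301, 0.2943, 0.0032]
tcp_rot: [-1.541, -0.283, 0.261]
force: [-0.1, 0.2, 0.9]
opening: 1.0
t 3.73 pos [630.1 294.3   3.2] jaw 19.9 F [-0.1  0.2  0.9] open 1.000 | roll -0.002 d [-1.2  1.1  0.6]
```

```bash
python3 -m jog '[{"grip":1,"dx":0,"dy":0,"dz":0,"roll":0},{"grip":1,"dx":0,"dy":0,"dz":0,"roll":0},{"grip":1,"dx":0,"dy":0,"dz":0,"roll":0},{"grip":1,"dx":0,"dy":0,"dz":0,"roll":0},{"grip":1,"dx":0,"dy":0,"dz":0,"roll":0},{"grip":1,"dx":0,"dy":0,"dz":0,"roll":0},{"grip":1,"dx":0,"dy":0,"dz":0,"roll":0},{"grip":1,"dx":0,"dy":0,"dz":0,"roll":0}]' 40
python3 - <<'E'
from h import *
plan(428,-228,120,3)
E
```

```text
time_s: 4.72
tool_pos: [0.6302, 0.2947, 0.0036]
tcp_rot: [-1.541, -0.284, 0.261]
force: [0.1, -0.9, 0.2]
opening: 0.357
t 4.72 pos [630.2 294.7   3.6] jaw 19.9 F [ 0.1 -0.9  0.2] open 0.357 | roll 0.295 d [-227.8 -126.6 -509.7]
```

```bash
python3 -m jog '[{"grip":1,"dx":0,"dy":-0.02,"dz":0,"roll":0},{"grip":1,"dx":0,"dy":-0.05,"dz":0,"roll":0},{"grip":1,"dx":0,"dy":-0.05,"dz":0,"roll":0},{"grip":1,"dx":-0.02,"dy":-0.03,"dz":0,"roll":0.15},{"grip":1,"dx":-0.02,"dy":0,"dz":0,"roll":0.15},{"grip":1,"dx":0,"dy":0,"dz":0,"roll":0}]' 40
python3 - <<'E'
from h import *
plan(428,-228,150,3)
f=bot.grab_frame('wrist');cv2.imwrite('pics/w2.png',f['frame'])
E
```

```text
time_s: 5.48
tool_pos: [0.5901, 0.2811, 0.1649]
tcp_rot: [-1.553, -0.042, 0.017]
force: [1.0, 0.6, -1.6]
opening: 0.354
t 5.47 pos [590.1 281.1 164.9] jaw 2.2 F [ 1.   0.6 -1.6] open 0.354 | roll -0.014 d [-188.7    3.1 -500. ]
```

View pics/w2.png

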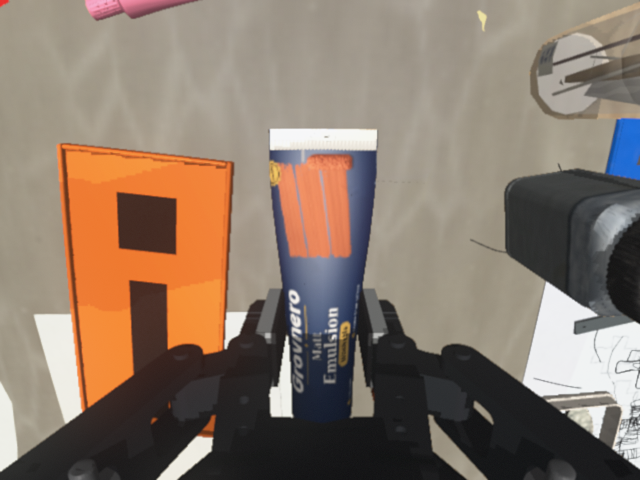

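The tube is held square along the jaws' z, crimp end at (323,140). I'm going beside the green tray first, to view its pads from close by.

```bash
python3 -m jog '[{"grip":1,"dx":-0.006,"dy":0,"dz":-0.03,"roll":0},{"grip":1,"dx":-0.006,"dy":0,"dz":-0.05,"roll":0},{"grip":1,"dx":-0.006,"dy":0,"dz":-0.05,"roll":0},{"grip":1,"dx":-0.006,"dy":0,"dz":-0.05,"roll":0},{"grip":1,"dx":-0.006,"dy":0,"dz":-0.05,"roll":0},{"grip":1,"dx":-0.006,"dy":0,"dz":-0.05,"roll":0},{"grip":1,"dx":-0.006,"dy":0,"dz":-0.05,"roll":0},{"grip":1,"dx":-0.006,"dy":0,"dz":-0.05,"roll":0},{"grip":1,"dx":0,"dy":0,"dz":-0.05,"roll":0},{"grip":1,"dx":0,"dy":0,"dz":-0.03,"roll":0},{"grip":1,"dx":0,"dy":0,"dz":0,"roll":0},{"grip":1,"dx":0,"dy":0,"dz":0,"roll":0}]' 40
cat >> h.py <<'E'
def pads(w,lo,hi):
    """black pads inside the tray of this colour, on the floor plane"""
    m=mask(w,lo,hi); k=cv2.inRange(w['frame'],(0,0,0),(75,75,75))
    c=max(cv2.findContours(m,cv2.RETR_EXTERNAL,cv2.CHAIN_APPROX_NONE)[0],key=cv2.contourArea)
    q=np.zeros_like(m);cv2.drawContours(q,[cv2.convexHull(c)],-1,255,-1);k&=q
    for c in sorted(cv2.findContours(k,cv2.RETR_EXTERNAL,cv2.CHAIN_APPROX_NONE)[0],key=cv2.contourArea)[-3:]:
        if cv2.contourArea(c)<200: continue
        q=np.zeros_like(k);cv2.drawContours(q,[c],-1,255,-1);print('pad',rect(w,q,.008,1))
E
python3 - <<'E'
from h import *
plan(428,-228,150,3)
f=bot.grab_frame('wrist');cv2.imwrite('pics/w3.png',f['frame'])
pads(f,(50,120,50),(80,255,255))
print('gr',rect(f,mask(f,(50,120,50),(80,255,255)),.014))
E
```

```text
time_s: 7.02
tool_pos: [0.5747, -0.1971, 0.1598]
tcp_rot: [-1.555, -0.076, 0.04]
force: [0.5, 0.2, -0.9]
opening: 0.357
t 7.03 pos [ 574.7 -197.1  159.8] jaw 4.2 F [ 0.5  0.2 -0.9] open 0.357 | roll 0.021 d [-148.3    6.   -23.3]
pad (array([424.3, -96.7]), 3.0, array([30.9, 88. ]), (97, 9, 53, 126))
pad (array([ 430.9, -231. ]), 3.3, array([ 59.6, 161.1]), (96, 147, 92, 182))
gr (array([ 430.4, -185.2]), 2.8, array([140.2, 275. ]), (20, 0, 212, 344))
```

View pics/w3.png

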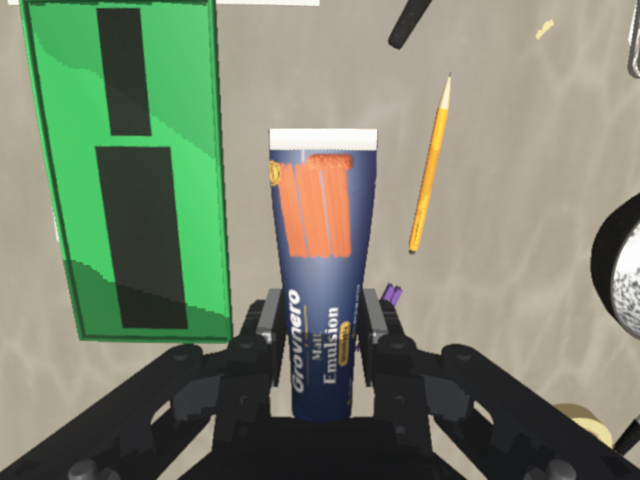

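The green tray's pads show clearly at (142,238) and (124,72), and the tube still sits well in the jaws. The wrist and top views differ by about 3 mm, the same way for both trays.

```bash
python3 -m jog '[{"grip":1,"dx":-0.03,"dy":0,"dz":-0.004,"roll":0.02},{"grip":1,"dx":-0.05,"dy":0.01,"dz":-0.009,"roll":0},{"grip":1,"dx":-0.04,"dy":0.04,"dz":-0.009,"roll":0},{"grip":1,"dx":-0.02,"dy":0.04,"dz":-0.004,"roll":0},{"grip":1,"dx":0,"dy":0.02,"dz":0,"roll":0},{"grip":1,"dx":0,"dy":0,"dz":0,"roll":0},{"grip":1,"dx":0,"dy":0,"dz":0,"roll":0}]' 40
python3 - <<'E'
from h import *
plan(430.5,-230.5,13,3.1)
E
```

```text
time_s: 7.95
tool_pos: [0.4394, -0.2236, 0.0453]
tcp_rot: [-1.554, -0.076, 0.034]
force: [1.1, 0.4, -0.0]
opening: 0.358
t 7.95 pos [ 439.4 -223.6   45.3] jaw 4.0 F [ 1.1  0.4 -0. ] open 0.358 | roll 0.016 d [-10.2  31.9  -6.9]
```

```bash
python3 -m jog '[{"grip":1,"dx":-0.01,"dy":0,"dz":-0.007,"roll":0.016},{"grip":1,"dx":0,"dy":0.015,"dz":0,"roll":0},{"grip":1,"dx":0,"dy":0.011,"dz":0,"roll":0},{"grip":1,"dx":0,"dy":0,"dz":0,"roll":0}]' 40
python3 - <<'E'
from h import *
plan(430.5,-230.5,13,3.1)
E
```

```text
time_s: 8.45
tool_pos: [0.4317, -0.2311, 0.0187]
tcp_rot: [-1.554, -0.066, 0.02]
force: [0.7, -0.2, -0.7]
opening: 0.359
t 8.45 pos [ 431.7 -231.1   18.7] jaw 3.1 F [ 0.7 -0.2 -0.7] open 0.359 | roll 0.001 d [-1.3  5.7  0.6]
```

```bash
python3 -m jog '[{"grip":1,"dx":-0.001,"dy":0.005,"dz":0,"roll":0},{"grip":1,"dx":0,"dy":0.001,"dz":0,"roll":0},{"grip":0.35,"dx":0,"dy":0,"dz":0,"roll":0},{"grip":0.35,"dx":0,"dy":0,"dz":0,"roll":0},{"grip":0.35,"dx":0,"dy":0,"dz":0,"roll":0},{"grip":0.35,"dx":0,"dy":0,"dz":0,"roll":0},{"grip":0.35,"dx":0,"dy":-0.02,"dz":0,"roll":0},{"grip":0.35,"dx":0,"dy":-0.04,"dz":0,"roll":0},{"grip":0.2,"dx":0,"dy":-0.05,"dz":0,"roll":0},{"grip":0,"dx":0,"dy":-0.05,"dz":0,"roll":0},{"grip":0,"dx":0,"dy":0,"dz":0,"roll":0}]' 40
python3 - <<'E'
from h import *
f=bot.grab_frame('wrist');cv2.imwrite('pics/w4.png',f['frame'])
pads(f,(50,120,50),(80,255,255))
plan(638,-281,170,-18.6)
E
```

```text
time_s: 9.82
tool_pos: [0.426, -0.2341, 0.1771]
tcp_rot: [-1.554, -0.065, 0.02]
force: [0.5, 0.2, -1.5]
opening: 0.999
pad (array([ 424.7, -105. ]), 3.0, array([30.7, 71.8]), (301, 0, 41, 100))
pad (array([ 431.5, -231.2]), 3.1, array([ 59.8, 161.3]), (285, 112, 72, 182))
t 9.88 pos [ 425.2 -233.5  175.4] jaw 3.1 F [-0.   0.2  0.2] open 0.999 | roll 0.379 d [216.7  10.1  22.6]
```

View pics/w4.png

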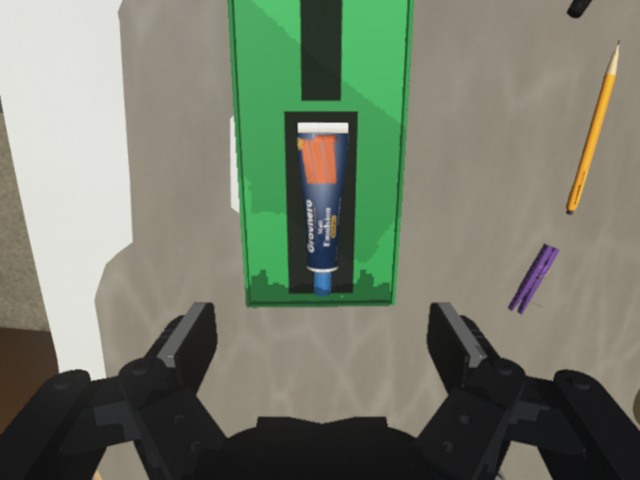

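The tube lies on its pad, crimp (324,122) and cap tip (322,296), against pad rows 112–294. I'm checking its centre with the right heights, and the peg at about (534,279).

```bash
python3 - <<'E'
from h import *
f=bot.grab_frame('wrist')
a=ray(f,[[324,122]],.014)*1000;b=ray(f,[[322,296]],.026)*1000
print('tube',(a+b)/2,np.linalg.norm(a-b))
print('peg',rect(f,mask(f,(120,60,40),(155,255,255),(495,230,580,330)),.009,7))
plan(638,-281,170,-18.6)
E
```

```text
tube [[ 431.88092795 -230.98670359]] 146.65288859384847
peg (array([ 636.9, -290.2]), -18.1, array([71.2, 17.6]), (511, 247, 50, 69))
t 9.93 pos [ 424.6 -233.2  174.2] jaw 3.1 F [ 1.1  0.6 -1.1] open 1.004 | roll 0.379 d [217.4   8.4  22.5]
```

```bash
python3 -m jog '[{"grip":0,"dx":0,"dy":0,"dz":0,"roll":0.185},{"grip":0,"dx":0,"dy":0,"dz":0,"roll":0.185},{"grip":0,"dx":0.03,"dy":0,"dz":0.003,"roll":0},{"grip":0,"dx":0.05,"dy":0.01,"dz":0.003,"roll":0},{"grip":0,"dx":0.05,"dy":0.01,"dz":0.003,"roll":0},{"grip":0,"dx":0.05,"dy":0.01,"dz":0.003,"roll":0},{"grip":0,"dx":0.03,"dy":0.01,"dz":0,"roll":0},{"grip":0,"dx":0,"dy":0,"dz":0,"roll":0},{"grip":0,"dx":0,"dy":0,"dz":0,"roll":0}]' 30
python3 - <<'E'
from h import *
f=bot.grab_frame('wrist');cv2.imwrite('pics/w5.png',f['frame'])
print('peg',rect(f,mask(f,(120,60,40),(155,255,255),(200,80,440,320)),.009,7))
plan(637,-290,30,-18)
E
```

```text
time_s: 11.05
tool_pos: [0.6272, -0.2874, 0.1191]
tcp_rot: [-1.53, 0.257, -0.257]
force: [-0.5, -0.3, 0.1]
opening: 0.994
peg (array([ 638.4, -290.5]), -17.8, array([71.3, 12.4]), (327, 183, 18, 96))
t 11.10 pos [ 627.2 -287.1  119.2] jaw -18.8 F [-0.3  0.8 -0.1] open 0.999 | roll -0.014 d [10.6 89.2 -1.9]
```

```bash
python3 -m jog '[{"grip":0,"dx":0.011,"dy":0.02,"dz":-0.002,"roll":-0.015},{"grip":0,"dx":0,"dy":0.04,"dz":0,"roll":0},{"grip":0,"dx":0,"dy":0.03,"dz":0,"roll":0},{"grip":0,"dx":0,"dy":0.015,"dz":0,"roll":0},{"grip":0,"dx":0,"dy":0,"dz":0,"roll":0}]' 30
python3 - <<'E'
from h import *
plan(638.4,-290.5,2,-18)
E
```

```text
time_s: 11.72
tool_pos: [0.6357, -0.2893, 0.014]
tcp_rot: [-1.53, 0.243, -0.248]
force: [0.1, -0.6, -0.2]
opening: 0.998
t 11.72 pos [ 635.7 -289.3   14. ] jaw -18.0 F [ 0.1 -0.6 -0.2] open 0.998 | roll 0.000 d [ 3.  12.  -0.6]
```

```bash
python3 -m jog '[{"grip":0,"dx":0.003,"dy":0.008,"dz":0,"roll":0},{"grip":0.3,"dx":0,"dy":0.004,"dz":0,"roll":0},{"grip":0.6,"dx":0,"dy":0,"dz":0,"roll":0},{"grip":1,"dx":0,"dy":0,"dz":0,"roll":0},{"grip":1,"dx":0,"dy":0,"dz":0,"roll":0},{"grip":1,"dx":0,"dy":0,"dz":0,"roll":0},{"grip":1,"dx":0,"dy":0,"dz":0,"roll":0},{"grip":1,"dx":0,"dy":0,"dz":0,"roll":0},{"grip":1,"dx":0,"dy":0,"dz":0,"roll":0}]' 30
python3 - <<'E'
from h import *
plan(423,-96,130,3)
E
```

```text
time_s: 12.85
tool_pos: [0.6404, -0.2907, 0.0049]
tcp_rot: [-1.531, 0.24, -0.251]
force: [0.4, 0.1, -0.5]
opening: 0.164
t 12.85 pos [ 640.4 -290.7    4.9] jaw -18.0 F [ 0.4  0.1 -0.5] open 0.164 | roll -0.366 d [-205.4 -122.6  208.8]
```

```bash
python3 -m jog '[{"grip":1,"dx":0,"dy":-0.02,"dz":0,"roll":0},{"grip":1,"dx":0,"dy":-0.05,"dz":0,"roll":0},{"grip":1,"dx":0,"dy":-0.05,"dz":0,"roll":0},{"grip":1,"dx":0,"dy":0,"dz":0,"roll":-0.183},{"grip":1,"dx":0,"dy":0,"dz":0,"roll":-0.183},{"grip":1,"dx":-0.034,"dy":0,"dz":0.035,"roll":0},{"grip":1,"dx":-0.034,"dy":0,"dz":0.035,"roll":0},{"grip":1,"dx":-0.034,"dy":0,"dz":0.035,"roll":0},{"grip":1,"dx":-0.034,"dy":0,"dz":0.035,"roll":0},{"grip":1,"dx":-0.034,"dy":0,"dz":0.035,"roll":0},{"grip":1,"dx":-0.02,"dy":0,"dz":0.02,"roll":0},{"grip":1,"dx":0,"dy":0,"dz":0,"roll":0},{"grip":1,"dx":0,"dy":0,"dz":0,"roll":0}]' 30
python3 - <<'E'
from h import *
f=bot.grab_frame('wrist');cv2.imwrite('pics/w6.png',f['frame'])
plan(424,-96.3,60,3)
E
```

```text
time_s: 14.48
tool_pos: [0.4328, -0.1098, 0.144]
tcp_rot: [-1.547, -0.068, 0.027]
force: [-0.0, -0.4, -0.1]
opening: 0.157
t 14.53 pos [ 432.8 -109.9  143.8] jaw 3.4 F [ 0.1 -0.2  0.2] open 0.160 | roll 0.007 d [-10.2  83.9  12.1]
```

View pics/w6.png

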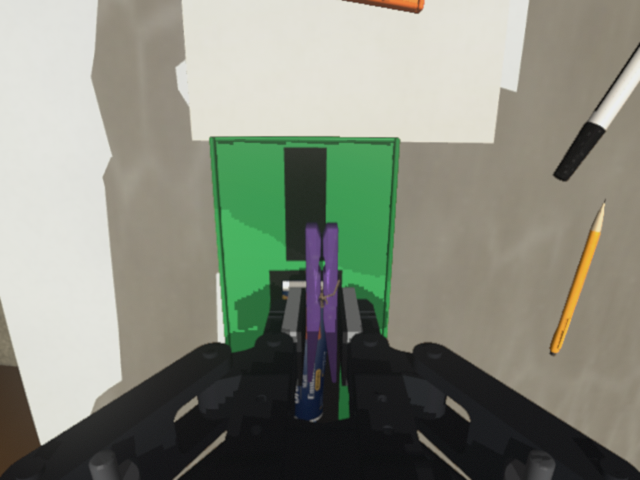

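The peg is held straight at (322,300), and the pads of the green tray show at (305,205) and below.

```bash
python3 -m jog '[{"grip":1,"dx":-0.01,"dy":0.02,"dz":0.012,"roll":0.007},{"grip":1,"dx":0,"dy":0.04,"dz":0,"roll":0},{"grip":1,"dx":0,"dy":0.03,"dz":0,"roll":0},{"grip":1,"dx":0,"dy":0.01,"dz":0,"roll":0},{"grip":1,"dx":0,"dy":0,"dz":0,"roll":0}]' 30
python3 - <<'E'
from h import *
plan(424,-96.3,14,3)
E
```

```text
time_s: 15.15
tool_pos: [0.4287, -0.0994, 0.0427]
tcp_rot: [-1.549, -0.061, 0.015]
force: [-0.2, -0.1, 0.9]
opening: 0.155
t 15.15 pos [428.7 -99.4  42.7] jaw 2.8 F [-0.2 -0.1  0.9] open 0.155 | roll -0.004 d [-5.4 28.6  2.8]
```

```bash
python3 -m jog '[{"grip":1,"dx":-0.005,"dy":0.008,"dz":0.003,"roll":0},{"grip":1,"dx":0,"dy":0.012,"dz":0,"roll":0},{"grip":1,"dx":0,"dy":0.005,"dz":0,"roll":0},{"grip":1,"dx":0,"dy":0,"dz":0,"roll":0}]' 30
python3 - <<'E'
from h import *
plan(424,-96.3,13.5,3)
E
```

```text
time_s: 15.65
tool_pos: [0.4255, -0.096, 0.0179]
tcp_rot: [-1.548, -0.063, 0.013]
force: [-1.3, 0.4, -0.6]
opening: 0.161
t 15.65 pos [425.5 -96.   17.9] jaw 2.8 F [-1.3  0.4 -0.6] open 0.161 | roll -0.004 d [-1.7  4.3 -0.3]
```

```bash
python3 -m jog '[{"grip":1,"dx":-0.001,"dy":0.003,"dz":0,"roll":0},{"grip":1,"dx":0,"dy":0.001,"dz":0,"roll":0},{"grip":0.5,"dx":0,"dy":0,"dz":0,"roll":0},{"grip":0.5,"dx":0,"dy":0,"dz":0,"roll":0},{"grip":0.5,"dx":0,"dy":0,"dz":0,"roll":0},{"grip":0.5,"dx":0,"dy":0,"dz":0,"roll":0},{"grip":0.5,"dx":0,"dy":-0.02,"dz":0,"roll":0},{"grip":0.5,"dx":0,"dy":-0.04,"dz":0,"roll":0},{"grip":0.2,"dx":0,"dy":-0.05,"dz":0,"roll":0},{"grip":0,"dx":0,"dy":-0.05,"dz":0,"roll":0},{"grip":0,"dx":0,"dy":0,"dz":0,"roll":0}]' 40
python3 - <<'E'
from h import *
f=bot.grab_frame('wrist');cv2.imwrite('pics/w7.png',f['frame'])
print('peg',rect(f,mask(f,(120,60,40),(155,255,255),(200,30,440,320)),.017,7))
print('gr',rect(f,mask(f,(50,120,50),(80,255,255),(150,0,500,470)),.014))
plan(651,1,170,-27)
E
```

```text
time_s: 17.02
tool_pos: [0.4193, -0.1003, 0.1784]
tcp_rot: [-1.549, -0.062, 0.012]
force: [0.2, 0.4, -1.3]
opening: 0.999
peg (array([426.8, -97.2]), 2.4, array([13.2, 72.5]), (315, 169, 16, 84))
gr (array([ 428.8, -183.7]), 3.0, array([137.5, 279.2]), (236, 148, 166, 275))
t 17.07 pos [418.5 -99.9 176.8] jaw 2.7 F [-0.1  0.2 -0.6] open 1.004 | roll 0.519 d [161.2  15.7 195.1]
```

View pics/w7.png

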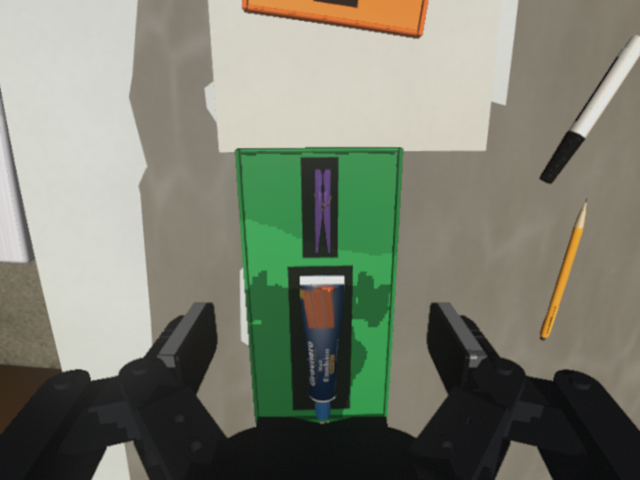

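The peg (323,210) and the tube (322,345) both lie centred on their pads. Now the marker at the upper right of this view.

```bash
python3 -m jog '[{"grip":0,"dx":0,"dy":0,"dz":0,"roll":0.173},{"grip":0,"dx":0,"dy":0,"dz":0,"roll":0.173},{"grip":0,"dx":0,"dy":0,"dz":0,"roll":0.173},{"grip":0,"dx":0.03,"dy":0,"dz":0.037,"roll":0},{"grip":0,"dx":0.034,"dy":0,"dz":0.04,"roll":0},{"grip":0,"dx":0.034,"dy":0,"dz":0.04,"roll":0},{"grip":0,"dx":0.034,"dy":0,"dz":0.04,"roll":0},{"grip":0,"dx":0.03,"dy":0,"dz":0.035,"roll":0},{"grip":0,"dx":0,"dy":0,"dz":0,"roll":0},{"grip":0,"dx":0,"dy":0,"dz":0,"roll":0}]' 30
python3 - <<'E'
from h import *
f=bot.grab_frame('wrist');cv2.imwrite('pics/w8.png',f['frame'])
plan(651,1,60,-27)
print(proj(f,[[.651,.001,.008]]))
E
```

```text
time_s: 18.32
tool_pos: [0.6521, -0.0034, 0.1683]
tcp_rot: [-1.514, 0.38, -0.386]
force: [-0.6, -0.5, 0.1]
opening: 0.996
t 18.38 pos [652.   -3.1 168.4] jaw -28.1 F [-0.7 -0.1 -0.3] open 0.999 | roll -0.018 d [ -2.6 108.5   0.7]
[[315.61854144 212.93355054]]
```

View pics/w8.png

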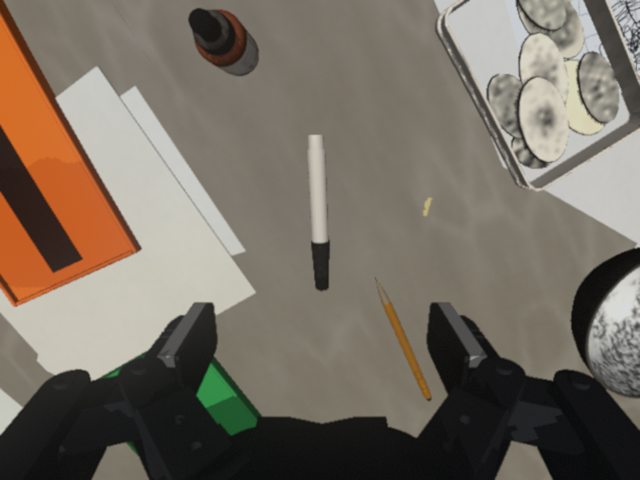

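The marker runs from (316,135), white end, to (321.5,290), cap end. The pencil point at (377,280) is clear of the finger paths.

```bash
python3 - <<'E'
from h import *
f=bot.grab_frame('wrist')
a=ray(f,[[316,135]],.008)*1000;b=ray(f,[[321.5,290]],.008)*1000;d=(a-b)[0];m=((a+b)/2)[0]
an=np.degrees(np.arctan2(-d[0],d[1]));print(m,np.linalg.norm(d),an)
plan(m[0],m[1],3,an)
E
```

```text
[651.68061918  -3.21378936] 135.8025449989848 -26.208974583177916
t 18.43 pos [652.   -3.1 169. ] jaw -28.1 F [ 0.1 -0.4 -0.1] open 1.001 | roll -0.032 d [-1.00e-01  1.66e+02 -4.20e+00]
```

```bash
python3 -m jog '[{"grip":0,"dx":0,"dy":0.04,"dz":0,"roll":-0.032},{"grip":0,"dx":0,"dy":0.05,"dz":0,"roll":0},{"grip":0,"dx":0,"dy":0.035,"dz":0,"roll":0},{"grip":0,"dx":0,"dy":0.02,"dz":0,"roll":0},{"grip":0,"dx":0,"dy":0,"dz":0,"roll":0}]' 30
python3 - <<'E'
from h import *
plan(651.7,-3.2,3,-26.2)
E
```

```text
time_s: 19.05
tool_pos: [0.6521, -0.0015, 0.0225]
tcp_rot: [-1.515, 0.353, -0.365]
force: [-0.3, -1.0, 0.8]
opening: 1.003
t 19.05 pos [652.1  -1.5  22.5] jaw -26.3 F [-0.3 -1.   0.8] open 1.003 | roll -0.002 d [ 0.4 19.5 -2.2]
```

```bash
python3 -m jog '[{"grip":0,"dx":0,"dy":0.012,"dz":-0.002,"roll":0},{"grip":0.3,"dx":0,"dy":0.007,"dz":0,"roll":0},{"grip":0.6,"dx":0,"dy":0,"dz":0,"roll":0},{"grip":1,"dx":0,"dy":0,"dz":0,"roll":0},{"grip":1,"dx":0,"dy":0,"dz":0,"roll":0},{"grip":1,"dx":0,"dy":0,"dz":0,"roll":0},{"grip":1,"dx":0,"dy":0,"dz":0,"roll":0},{"grip":1,"dx":0,"dy":0,"dz":0,"roll":0},{"grip":1,"dx":0,"dy":0,"dz":0,"roll":0}]' 30
python3 - <<'E'
from h import *
plan(435,140,130,-4.7)
E
```

```text
time_s: 20.18
tool_pos: [0.6537, -0.003, 0.0064]
tcp_rot: [-1.513, 0.349, -0.369]
force: [0.3, 0.5, 0.1]
opening: 0.165
t 20.18 pos [653.7  -3.    6.4] jaw -26.3 F [0.3 0.5 0.1] open 0.165 | roll -0.378 d [-227.6 -124.1  127.8]
```

```bash
python3 -m jog '[{"grip":1,"dx":0,"dy":-0.02,"dz":0,"roll":0},{"grip":1,"dx":0,"dy":-0.05,"dz":0,"roll":0},{"grip":1,"dx":0,"dy":-0.05,"dz":0,"roll":0},{"grip":1,"dx":0,"dy":0,"dz":0,"roll":-0.186},{"grip":1,"dx":0,"dy":0,"dz":0,"roll":-0.186},{"grip":1,"dx":-0.035,"dy":0,"dz":0.02,"roll":0},{"grip":1,"dx":-0.045,"dy":0,"dz":0.025,"roll":0},{"grip":1,"dx":-0.045,"dy":0,"dz":0.025,"roll":0},{"grip":1,"dx":-0.045,"dy":0,"dz":0.025,"roll":0},{"grip":1,"dx":-0.035,"dy":0,"dz":0.02,"roll":0},{"grip":1,"dx":-0.02,"dy":0,"dz":0.01,"roll":0},{"grip":1,"dx":0,"dy":0,"dz":0,"roll":0},{"grip":1,"dx":0,"dy":0,"dz":0,"roll":0}]' 30
python3 - <<'E'
from h import *
plan(435,140,60,-4.7)
f=bot.grab_frame('wrist');cv2.imwrite('pics/w9.png',f['frame'])
pads(f,(5,150,100),(16,255,255))
E
```

```text
time_s: 21.8
tool_pos: [0.4334, 0.1372, 0.143]
tcp_rot: [-1.539, 0.04, -0.086]
force: [0.2, -0.2, -0.4]
opening: 0.167
t 21.80 pos [433.4 137.2 143. ] jaw -4.7 F [ 0.2 -0.2 -0.4] open 0.167 | roll 0.001 d [-1.  83.1  0.3]
pad (array([393.7,  63.6]), -14.9, array([27.1, 14.8]), (265, 300, 22, 27))
pad (array([433.7, 131.9]), -5.3, array([166.2,  32.3]), (294, 122, 45, 204))
pad (array([445.7, 269.5]), -4.7, array([48.8, 48.5]), (280, 1, 72, 77))
```

View pics/w9.png

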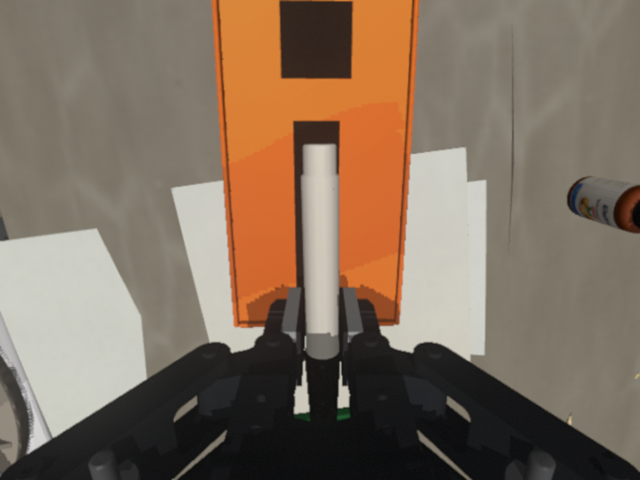

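The marker is held square at (321,250) over the long pad (columns 294–339), with the square pad at (316,40).

```bash
python3 -m jog '[{"grip":1,"dx":0,"dy":0.03,"dz":0,"roll":0},{"grip":1,"dx":0,"dy":0.04,"dz":0,"roll":0},{"grip":1,"dx":0,"dy":0.03,"dz":0,"roll":0},{"grip":1,"dx":0,"dy":0.008,"dz":0,"roll":0},{"grip":1,"dx":0,"dy":0,"dz":0,"roll":0}]' 30
python3 - <<'E'
from h import *
plan(434.5,140.2,15,-4.7)
print(tool()[1][:,1])
E
```

```text
time_s: 22.48
tool_pos: [0.4419, 0.138, 0.0337]
tcp_rot: [-1.539, 0.042, -0.094]
force: [0.5, -0.6, 1.0]
opening: 0.165
t 22.48 pos [441.9 138.   33.7] jaw -5.0 F [ 0.5 -0.6  1. ] open 0.165 | roll -0.006 d [-8.2 18.5  1. ]
[ 0.03433044  0.02911499 -0.99898636]
```

```bash
python3 -m jog '[{"grip":1,"dx":-0.008,"dy":0.008,"dz":0.001,"roll":0},{"grip":1,"dx":0,"dy":0.006,"dz":0,"roll":0},{"grip":1,"dx":0,"dy":0,"dz":0,"roll":0}]' 30
python3 - <<'E'
from h import *
plan(434.5,140.2,15,-4.7)
E
```

```text
time_s: 22.85
tool_pos: [0.4352, 0.1408, 0.0206]
tcp_rot: [-1.537, 0.04, -0.096]
force: [0.7, 0.1, -0.8]
opening: 0.163
t 22.85 pos [435.2 140.8  20.6] jaw -5.0 F [ 0.7  0.1 -0.8] open 0.163 | roll -0.006 d [-0.8  5.5 -0.9]
```

```bash
python3 -m jog '[{"grip":1,"dx":-0.001,"dy":0.003,"dz":0,"roll":0},{"grip":1,"dx":0,"dy":0.002,"dz":0,"roll":0},{"grip":0.5,"dx":0,"dy":0,"dz":0,"roll":0},{"grip":0.5,"dx":0,"dy":0,"dz":0,"roll":0},{"grip":0.5,"dx":0,"dy":0,"dz":0,"roll":0},{"grip":0.5,"dx":0,"dy":0,"dz":0,"roll":0},{"grip":0.5,"dx":0,"dy":-0.02,"dz":0,"roll":0},{"grip":0.5,"dx":0,"dy":-0.04,"dz":0,"roll":0},{"grip":0.2,"dx":0,"dy":-0.05,"dz":0,"roll":0},{"grip":0,"dx":0,"dy":-0.05,"dz":0,"roll":0},{"grip":0,"dx":0,"dy":0,"dz":0,"roll":0}]' 40
python3 - <<'E'
from h import *
f=bot.grab_frame('wrist');cv2.imwrite('pics/w10.png',f['frame'])
pads(f,(5,150,100),(16,255,255))
plan(651,143,220,0)
E
```

```text
time_s: 24.22
tool_pos: [0.4285, 0.1355, 0.1801]
tcp_rot: [-1.537, 0.041, -0.097]
force: [0.4, 1.2, -1.0]
opening: 0.995
pad (array([445.8, 269.2]), 85.3, array([48. , 48.4]), (288, 16, 62, 66))
pad (array([434.9, 139.7]), -4.6, array([150.1,  32.3]), (300, 121, 39, 168))
t 24.27 pos [427.6 135.4 178.5] jaw -5.1 F [-0.6  0.3  0.2] open 0.999 | roll -0.088 d [224.7 -33.5   8.6]
```

View pics/w10.png

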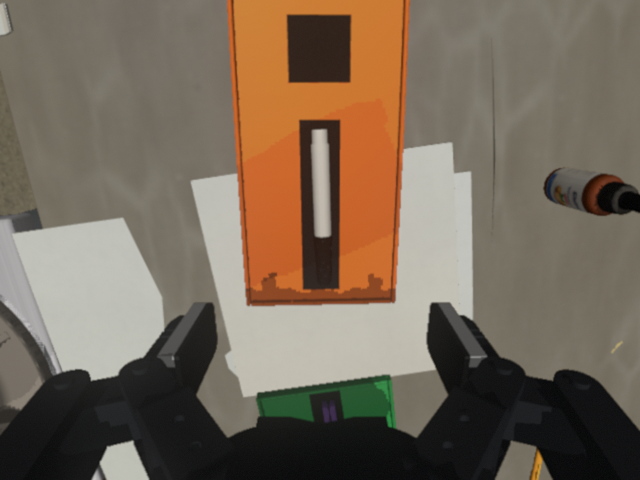

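The marker lies straight and centred on its pad: the white part runs from (320,129) to (322,237), and the cap ends near row 285. The bottle is at right, with its base's near edge at (545,187). I'm triangulating it from the base edge and from the top view.

```bash
python3 - <<'E'
from h import *
def base(f,uv):
    p=ray(f,[uv],0.)[0]; R=np.array(f['R']);c=(-R.T@np.array(f['t']))[:2]; d=p-c;return (p+.0165*d/np.linalg.norm(d))*1000
f=bot.grab_frame('wrist');t=bot.grab_frame('top')
print('wrist base',base(f,(544.5,186)),'top base',base(t,(298.7,188)),'top dropper',ray(t,[[297.8,173.5]],.1)*1000)
plan(651,143,200,0)
E
```

```text
wrist base [656.44399618 135.64602645] top base [657.84820285 144.91577162] top dropper [[653.96645411 141.9436773 ]]
t 24.38 pos [426.6 134.8 176.5] jaw -5.1 F [-0.1 -0.1 -1. ] open 1.004 | roll -0.088 d [225.  -16.1   8.6]
```

```bash
python3 -m jog '[{"grip":0,"dx":0.03,"dy":-0.02,"dz":0.004,"roll":0},{"grip":0,"dx":0.05,"dy":-0.02,"dz":0.005,"roll":0},{"grip":0,"dx":0.05,"dy":-0.02,"dz":0.005,"roll":0},{"grip":0,"dx":0.05,"dy":0,"dz":0.005,"roll":0},{"grip":0,"dx":0.045,"dy":0,"dz":0.004,"roll":0},{"grip":0,"dx":0,"dy":0,"dz":0,"roll":0},{"grip":0,"dx":0,"dy":0,"dz":0,"roll":0}]' 30
python3 - <<'E'
from h import *
f=bot.grab_frame('wrist');cv2.imwrite('pics/w11.png',f['frame'])
plan(655,139,200)
print(tool()[1][:,1],proj(f,[[.655,.139,0],[.655,.139,.102]]))
E
```

```text
time_s: 25.25
tool_pos: [0.6535, 0.135, 0.2306]
tcp_rot: [-1.552, 0.057, -0.078]
force: [0.2, 0.5, -0.1]
opening: 1.001
t 25.30 pos [653.3 135.2 230.8] jaw -4.9 F [ 0.1 -0.4 -0.8] open 1.004 | roll 0.000 d [ 1.  30.8  3.4]
[ 0.01451717  0.01761272 -0.99973949] [[318.15946714 195.05236693]
 [318.73785408 219.62749692]]
```

View pics/w11.png

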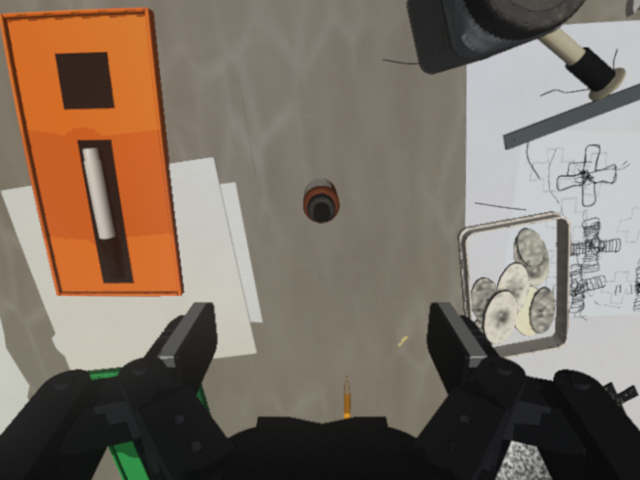

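```bash
python3 - <<'E'
from h import *
f=bot.grab_frame('wrist');I=f['frame']
for r in range(170,230,2): print(r,' '.join('%3d,%3d,%3d'%tuple(I[r,c]) for c in (308,314,321,328,334)))
for y in(137,140,143,146): print(y,proj(f,[[.655,(y+16.5)/1000,0],[.655,(y-6.5)/1000,.102],[.655,(y+6.5)/1000,.102],[.655,(y-16.5)/1000,.07]])[:,1].round(0))
d=cv2.inRange(I,(0,0,0),(60,60,60));q=d[185:230,295:350];n,l,st,ce=cv2.connectedComponentsWithStats(q);print(st,ce+[295,185])
E
```

```text
170 109,118,125 105,115,121 107,117,123 107,117,123 106,116,122
172 109,118,124 106,116,121 107,117,124 107,117,123 105,115,121
174 110,119,126 107,117,122 107,117,123 108,117,124 106,115,122
176 111,120,126 106,116,122 106,116,122 108,118,124 105,114,121
178 110,120,126 106,115,122 103,112,118 107,117,123 106,115,122
180 111,121,126  88, 98,106  95,104,109  87, 97,105 106,116,122
182 107,117,124  95,103,108  93,101,105  70, 78, 87 105,115,121
184  94,104,110  95,102,107  94,101,105  80, 88, 95 100,109,117
186  91, 98,102  81, 89, 96  46, 55, 72  68, 75, 82  62, 73, 87
188  95,102,106  30, 41, 67  30, 44, 82  25, 36, 62  29, 39, 57
190  79, 86, 93  31, 47, 86  41, 57,100  28, 44, 84  20, 28, 48
192  32, 42, 66  38, 55, 98  42, 59,103  36, 54, 97  22, 34, 61
194  28, 43, 82  40, 57, 99  26, 32, 46  36, 50, 86  27, 42, 80
196  31, 48, 89  27, 33, 47  27, 31, 34  27, 31, 39  34, 50, 90
198  36, 51, 93  29, 32, 34  45, 49, 52  28, 32, 34  37, 52, 94
200  36, 51, 89  41, 45, 48  53, 59, 62  48, 53, 56  38, 52, 90
202  34, 44, 72  46, 50, 54  40, 43, 46  55, 60, 64  32, 43, 69
204  28, 33,
[... 396 characters left out ...]
 34  28, 30, 32  27, 29, 29  30, 42, 67
218  81, 91,103  32, 35, 38  26, 29, 30  25, 28, 31  83, 93,103
220 107,117,123  35, 40, 48  25, 27, 28  29, 34, 40 108,118,124
222 106,116,123  84, 93,101  39, 43, 46  84, 94,102 107,118,124
224 106,116,122 108,119,125 103,113,119 108,119,125 107,118,124
226 106,115,122 107,117,123 107,118,124 108,118,124 108,118,125
228 105,116,122 106,116,123 107,118,125 108,118,125 108,120,126
137 [181. 230. 214. 231.]
140 [178. 227. 210. 228.]
143 [175. 223. 206. 225.]
146 [172. 219. 203. 221.]
[[   0    0   55   45 1829]
 [  35    0    6    9   21]
 [  13    9   27   29  625]] [[322.20995079 206.79442318]
 [332.85714286 188.76190476]
 [321.0208     208.2144    ]]
```

```bash
python3 -m jog '[{"grip":0,"dx":0.003,"dy":0.03,"dz":0.005,"roll":0},{"grip":0,"dx":0,"dy":0.04,"dz":0,"roll":0},{"grip":0,"dx":0,"dy":0.02,"dz":0,"roll":0},{"grip":0,"dx":0,"dy":0,"dz":0,"roll":0}]' 25
python3 - <<'E'
from h import *
plan(657,141,40)
E
```

```text
time_s: 25.85
tool_pos: [0.6562, 0.1434, 0.1412]
tcp_rot: [-1.548, 0.053, -0.078]
force: [0.5, -0.9, 1.3]
opening: 1.002
t 25.85 pos [656.2 143.4 141.2] jaw -4.8 F [ 0.5 -0.9  1.3] open 1.002 | roll 0.000 d [ -0.5 101.1  -4.6]
```

```bash
python3 -m jog '[{"grip":0,"dx":0,"dy":0.01,"dz":-0.004,"roll":0},{"grip":0,"dx":0,"dy":0.03,"dz":0,"roll":0},{"grip":0,"dx":0,"dy":0.035,"dz":0,"roll":0},{"grip":0,"dx":0,"dy":0.015,"dz":0,"roll":0},{"grip":0,"dx":0,"dy":0,"dz":0,"roll":0}]' 25
python3 - <<'E'
from h import *
plan(657,141,40)
E
```

```text
time_s: 26.48
tool_pos: [0.6606, 0.141, 0.054]
tcp_rot: [-1.545, 0.048, -0.084]
force: [0.5, -0.7, -0.1]
opening: 1.0
t 26.48 pos [660.6 141.   54. ] jaw -4.8 F [ 0.5 -0.7 -0.1] open 1.000 | roll 0.000 d [-3.9 13.9 -0.7]
```

```bash
python3 -m jog '[{"grip":0,"dx":-0.004,"dy":0.012,"dz":-0.001,"roll":0},{"grip":0.3,"dx":0,"dy":0,"dz":0,"roll":0},{"grip":0.5,"dx":0,"dy":0,"dz":0,"roll":0},{"grip":1,"dx":0,"dy":0,"dz":0,"roll":0},{"grip":1,"dx":0,"dy":0,"dz":0,"roll":0},{"grip":1,"dx":0,"dy":0,"dz":0,"roll":0},{"grip":1,"dx":0,"dy":0,"dz":0,"roll":0},{"grip":1,"dx":0,"dy":0,"dz":0,"roll":0}]' 25
python3 - <<'E'
from h import *
plan(445,270,140,-4.7)
print(tool()[1][:,1])
E
```

```text
time_s: 27.48
tool_pos: [0.6584, 0.1409, 0.0446]
tcp_rot: [-1.543, 0.044, -0.087]
force: [-0.3, -0.8, -0.4]
opening: 0.363
t 27.48 pos [658.4 140.9  44.6] jaw -4.8 F [-0.3 -0.8 -0.4] open 0.363 | roll -0.003 d [-220.7  -98.1  113.9]
[ 0.02845292  0.02563623 -0.99926634]
```

```bash
python3 -m jog '[{"grip":1,"dx":0,"dy":-0.01,"dz":0,"roll":0},{"grip":1,"dx":0,"dy":-0.03,"dz":0,"roll":0},{"grip":1,"dx":0,"dy":-0.03,"dz":0,"roll":0},{"grip":1,"dx":-0.02,"dy":-0.01,"dz":0.01,"roll":0},{"grip":1,"dx":-0.035,"dy":0,"dz":0.018,"roll":0},{"grip":1,"dx":-0.04,"dy":0,"dz":0.021,"roll":0},{"grip":1,"dx":-0.04,"dy":0,"dz":0.021,"roll":0},{"grip":1,"dx":-0.035,"dy":0,"dz":0.018,"roll":0},{"grip":1,"dx":-0.025,"dy":0,"dz":0.013,"roll":0},{"grip":1,"dx":-0.015,"dy":0,"dz":0.008,"roll":0},{"grip":1,"dx":0,"dy":0,"dz":0,"roll":0},{"grip":1,"dx":0,"dy":0,"dz":0,"roll":0}]' 30
python3 - <<'E'
from h import *
plan(445,270,53,-4.7)
print(tool()[1][:,1])
E
```

```text
time_s: 28.98
tool_pos: [0.4523, 0.2681, 0.1314]
tcp_rot: [-1.538, 0.042, -0.093]
force: [0.2, -0.6, -1.5]
opening: 0.356
t 28.98 pos [452.3 268.1 131.4] jaw -5.0 F [ 0.2 -0.6 -1.5] open 0.356 | roll -0.005 d [-9.8 78.2 -1.3]
[ 0.03334275  0.03042532 -0.99898076]
```

```bash
python3 -m jog '[{"grip":1,"dx":-0.007,"dy":0.01,"dz":0,"roll":0},{"grip":1,"dx":-0.002,"dy":0.025,"dz":0,"roll":0},{"grip":1,"dx":0,"dy":0.02,"dz":0,"roll":0},{"grip":1,"dx":0,"dy":0.005,"dz":0,"roll":0},{"grip":1,"dx":0,"dy":0,"dz":0,"roll":0}]' 30
python3 - <<'E'
from h import *
plan(445,270,53,-4.7)
E
```

```text
time_s: 29.6
tool_pos: [0.4462, 0.2684, 0.0682]
tcp_rot: [-1.539, 0.046, -0.097]
force: [0.3, 0.1, -0.5]
opening: 0.361
t 29.60 pos [446.2 268.4  68.2] jaw -5.2 F [ 0.3  0.1 -0.5] open 0.361 | roll -0.009 d [-1.8 15.2  1. ]
```

```bash
python3 -m jog '[{"grip":1,"dx":-0.001,"dy":0.008,"dz":0.001,"roll":0},{"grip":1,"dx":0,"dy":0.005,"dz":0,"roll":0},{"grip":1,"dx":0,"dy":0,"dz":0,"roll":0},{"grip":1,"dx":0,"dy":0,"dz":0,"roll":0}]' 30
python3 - <<'E'
from h import *
plan(445,270,53,-4.7)
E
```

```text
time_s: 30.1
tool_pos: [0.4463, 0.2704, 0.0555]
tcp_rot: [-1.537, 0.045, -0.098]
force: [-0.2, -0.4, -0.3]
opening: 0.36
t 30.10 pos [446.3 270.4  55.5] jaw -5.3 F [-0.2 -0.4 -0.3] open 0.360 | roll -0.010 d [-1.3  2.5 -0.5]
```

```bash
python3 -m jog '[{"grip":1,"dx":-0.001,"dy":0.0025,"dz":0,"roll":0},{"grip":1,"dx":0,"dy":0.001,"dz":0,"roll":0},{"grip":1,"dx":0,"dy":0,"dz":0,"roll":0}]' 30
python3 - <<'E'
from h import *
plan(445,270,53,-4.7)
E
```

```text
time_s: 30.48
tool_pos: [0.4454, 0.2709, 0.0523]
tcp_rot: [-1.536, 0.045, -0.098]
force: [-1.7, 0.3, 2.7]
opening: 0.361
t 30.48 pos [445.4 270.9  52.3] jaw -5.2 F [-1.7  0.3  2.7] open 0.361 | roll -0.009 d [-0.3 -0.8 -0.9]
```

Upward force of 2.7 N means the bottle is on the tray floor. I release slowly, then go straight up.

```bash
python3 -m jog '[{"grip":0.6,"dx":0,"dy":0,"dz":0,"roll":0},{"grip":0.5,"dx":0,"dy":0,"dz":0,"roll":0},{"grip":0.4,"dx":0,"dy":0,"dz":0,"roll":0},{"grip":0.3,"dx":0,"dy":0,"dz":0,"roll":0},{"grip":0.2,"dx":0,"dy":0,"dz":0,"roll":0},{"grip":0.2,"dx":0,"dy":-0.01,"dz":0,"roll":0},{"grip":0.2,"dx":0,"dy":-0.03,"dz":0,"roll":0},{"grip":0.2,"dx":0.003,"dy":-0.04,"dz":0,"roll":0},{"grip":0.2,"dx":0.003,"dy":-0.05,"dz":0,"roll":0},{"grip":0,"dx":0,"dy":-0.05,"dz":0,"roll":0},{"grip":0,"dx":0.05,"dy":0,"dz":-0.03,"roll":0},{"grip":0,"dx":0.05,"dy":0,"dz":-0.04,"roll":0},{"grip":0,"dx":0.05,"dy":0,"dz":-0.04,"roll":0},{"grip":0,"dx":0,"dy":0,"dz":0,"roll":0},{"grip":0,"dx":0,"dy":0,"dz":0,"roll":0}]' 30
python3 - <<'E'
from h import *
w=bot.grab_frame('wrist');t=bot.grab_frame('top');s=bot.grab_frame('scene')
plan(445,270,200)
print('top view pencil', rect(t,mask(t,(12,120,120),(30,255,255),(367,170,418,192)),.005,3))
cv2.imwrite('pics/fin.png',np.hstack([cv2.resize(w['frame'],(400,300)),cv2.resize(t['frame'][165:285,225:465],(400,200)) if 0 else cv2.resize(s['frame'][130:400,200:560],(400,300))]))
cv2.imwrite('pics/top1.png',t['frame'])
E
```

```text
time_s: 32.35
tool_pos: [0.5865, 0.1396, 0.246]
tcp_rot: [-1.533, 0.039, -0.098]
force: [-0.3, 0.7, -1.0]
opening: 1.0
t 32.50 pos [586.1 140.7 246.1] jaw -5.0 F [ 0.2 -0.3  0.7] open 1.000 | roll 0.000 d [-153.4   45.   115. ]
top view pencil (array([ 662.5, -160. ]), -3.7, array([110.6,   7.6]), (377, 179, 36, 4))
```

View pics/fin.png

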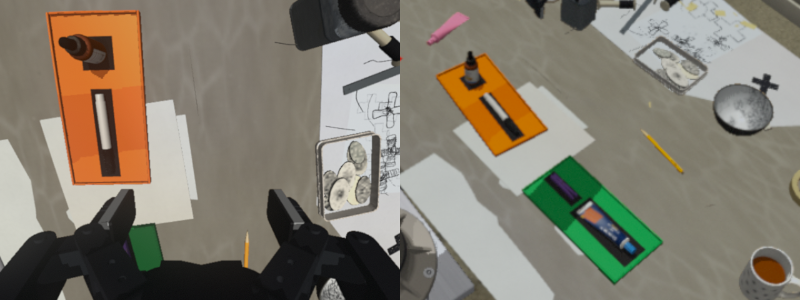

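The bottle stands on the square pad, and the marker, peg and tube are on theirs. One last check: the bottle against its expected outline, and the pencil against the first picture.

```bash
python3 - <<'E'
from h import *
w=bot.grab_frame('wrist');t=bot.grab_frame('top')
a={'frame':cv2.imread('pics/top0.png'),**{k:t[k] for k in('vfov','cx','cy','dist_coeffs','R','t')}}
for g in(a,t): print('pencil',rect(g,mask(g,(12,120,120),(30,255,255),(367,170,418,192)),.005,3))
I=cv2.resize(w['frame'][0:240,40:260],None,fx=2.5,fy=2.5,interpolation=cv2.INTER_CUBIC)
th=np.linspace(0,2*np.pi,40)
for r,z,c in((.0165,.008,(0,255,0)),(.0065,.11,(255,255,0))):
    P=np.c_[.4455+r*np.cos(th),.2695+r*np.sin(th),0*th+z]
    cv2.polylines(I,[np.int32((proj(w,P)-[40,0])*2.5)],True,c,1)
cv2.imwrite('pics/fin2.png',I)
E
```

```text
pencil (array([ 662.5, -160. ]), -3.5, array([110.6,   7.7]), (377, 179, 36, 4))
pencil (array([ 663. , -160.1]), -3.0, array([110.6,   7.2]), (377, 179, 36, 4))
```

View pics/fin2.png

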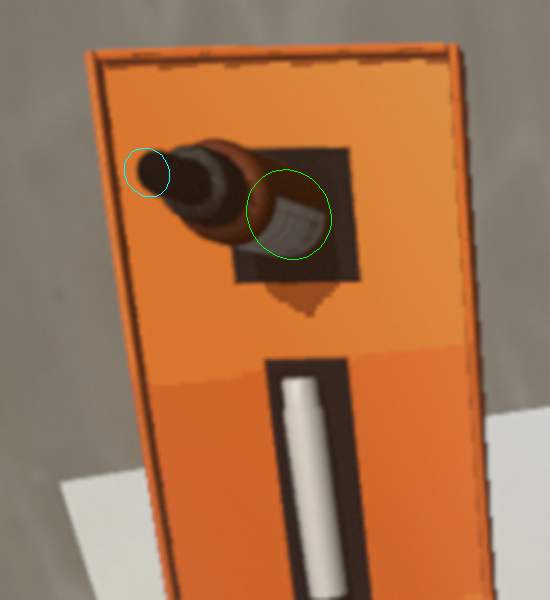

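The bottle's base and dropper top fall on the expected circles for an upright bottle at the pad's centre, within about 3 mm. The pencil has not moved. Handing in.

```bash
python3 -c "
from cell import bot
print(bot.close_job())"
```

```text
the job is handed in; nothing more can be done
None
```

Both kits are made up and the job was handed in at about 33 s of the 115 s allowed. The marker and bottle are in the orange tray, and the glue tube and peg are in the green tray.

Last checks, all from the camera images:

| Thing | What the check showed |
|---|---|
| Glue tube | centre within about 1 mm of its pad's centre |
| Peg | within about 3 mm of its pad's centre, under 1° off the tray's axis |
| Marker | about 2 mm lengthwise; its black cap can't be seen against the black pad, so I worked that end out from the length of the white part |
| Bottle | upright; base and dropper top within about 3 mm of where they should be at the pad's centre |
| Pencil | not moved, within the 1 mm or so I can measure |

The gripper was open and clear of everything at hand-in.

- **Cameras disagreed:** the top and wrist cameras differed by about 3 mm. I mostly used the wrist camera for both picking and placing, so most of that should cancel out.
- **Tool tilt:** the tool drifted to about 2.5° off vertical during the job; the check after each placing showed no effect from it.

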